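# Return a chrome inflator head through the sprung flap and seat it

### The arm

A 6-joint arm with a two-finger parallel gripper is mounted at the origin on the work surface. World frame = base frame: x ahead of the robot, y to its left, z up, the work surface at z = 0. Lengths are in m, angles in rad, forces in N, time in s.
With the tool pointing down it reaches from about 0.375 to 0.9 m from the base axis. Payload 3.1 kg.
Tool frame: the origin (TCP) lies where the fingers leave the gripper's body, on its centre line; the fingertips stand 73 mm ahead of it and the grasp point (between the pads) lies 54 mm ahead of it; z points along the fingers, y is the line along which they close (so a half turn about z gives the same grasp; the last joint's range is limited). The gripper opens to 85 mm and grips with 20 to 120 N. Pads are 22 mm wide; open, the fingers measure 114 mm over their backs; the gripper's body (76 mm by 85 mm) begins 54 mm behind the grasp point. The pads swing forward as they close: fully open they stand 13 mm farther back than shut.
Start: joints at [-1.361, 0.527, 1.433, -0, 1.181, -0.178], TCP at [0.236, -0.579, 0.304] pointing down, gripper open.
Joint ranges: [-3.08, 3.08], [-0.75, 2.2], [0.22, 2.44], [-1.43, 4.57], [0, 2.65], [-2.85, 2.85]. Speed limits (rad/s): [2.79, 2.79, 3.14, 3.14, 3.14, 3.14].

### API

Orientations are given as a unit quaternion [x, y, z, w].
In Python, from station import manip gives the robot as it stands.
- The arm moves only by the shell command python3 -m crank 'ROWS' [FORCE]. ROWS is JSON, a list of rows, each an object with "dp": the shift along the tool's x, y, z normalised to -1 to 1, where 1 is 50 cm, a list of three; "delta_rot": the turn, a rotation vector about the tool's x, y, z normalised to -1 to 1, where 1 is 2 pi rad, a list of three; "fingers": the opening, from -1 (shut) to 1 (fully open). A call has 1 to 12 rows; each row shifts and turns the commanded pose from where the row before left it, along the tool's axes as they then stand; what a row does not reach is not made up. A row lasts 1/12 s, in which the tool goes at most 41.7 mm and 7.16 degrees, less where a joint would pass 70% of its speed; a pose out of reach is approached as far as the arm can. A call with a number of a shift or a turn outside -1 to 1 is refused whole. A call with a gripper value outside its range is refused whole. The fingers move at their own pace and stop on an object; FORCE is the grip in N (left out, the last holds). Time passes only in rows, so rows that do not move let the fingers close. It gives the time, the measured TCP pose, the force, the opening and the grip force at its end, in the units of the state.
- manip.sense(): the state, without advancing time (a new reading comes with each control period).
- manip.snapshot(name): name is "side" or "top" or "wrist"; returns (picture, depth): 420x560x3 uint8, red, green, blue; 420x560 float32, m along the optical axis (not along the pixel's ray), 0 where there is no reading.
- manip.camera_model(name): a dict with "fx", "fy", "cx", "cy" (pixels), "k1" (the pictures are not rectified: a ray, as slopes to the right and down, at radius r is drawn at 1 + k1 r^2 times it, then the intrinsics apply), "origin" and "attitude" of the camera in the world. Camera axes: x right, y up, looking along -z (the intrinsics and any distortion apply to the point x, -y, -z); pixel columns grow to the right and rows downward; lengths in m; the calibration is good to about 2 mm. A picture is of the moment at which its call begins: read the wrist's pose just before it. camera_model takes no time and is no camera call; for the wrist camera it gives the pose at the moment of the call.
- manip.sign_off(): hands the job in; it is judged then, once.
The state is a dict: "t": time; "q": joint angles; "qd": joint speeds; "tau": joint torques, N m; "tcp_pos": TCP position; "tool_rot": TCP orientation; "force": force on the tool from outside, world axes, zero at the start; "ft_torque": the same for the moment, N m; "finger_gap": opening from 0.0 (shut) to 1.0 (fully open); "gripper_force": force on a finger pad.
Only numpy, scipy, OpenCV 4.12 (cv2) and the standard library are available. Lean on these libraries where they do the work, as an engineer would, in place of code of your own. Each camera call takes 0.05 s, during which the arm holds its last target. There are 200 camera calls.

### The job

Pick up the chrome inflator head, lay it in the open mouth of the green return lane with its nose pointing at the yellow flap, push it in through the flap and on along the lane until its nose goes into the brass socket, then lean on it steadily with about 16 N until the stiff socket has given by some 2 mm, and no harder. Let go and leave the head in the lane with the flap shut behind it; do not force anything in the lane (stay under about 25 N) and leave everything else on the counter as it is.

Things in the scene. Friction and masses are not known exactly. Their poses are not given: they have to be found in the camera images.
- head: Chrome inflator head, 0.25 kg. Origin: centre of underside; +x nose direction, z up. Body x -28..28, y -17..17, z 0..30 mm. Round nose 14 mm across, axis at z = 15 mm, from x = 28 to 46 mm. Square stem 16 x 16 mm (faces square to x, y) on top at the origin, z = 30..68 mm: the handle to grip. Stands on the counter at the robot's right, nose roughly to world +y.
- nose (a point): Tip of the chrome head's nose, 46 mm ahead (+x) of the head's origin and 15 mm above its underside.
- rack: Green return lane with brass door posts, fixed. Origin: counter height, on the centre line, in the plane of the shut flap; +x = push direction, z up. Flat floor, top at z = 6 mm, x -113..217 mm. From x = -30 to 116 mm the lane is 38 mm wide between walls 34 mm high over the floor (between x = -4 and 66 mm the +y wall stands back up to 10 mm, a pocket for the open flap).
- mouth (a point): Middle of the open-topped mouth, on the floor, 75 mm in front of the flap plane on the centre line; axes as the rack. Its side walls, 20 mm high over the floor, funnel from inner faces at y = +-33 mm (30 mm before this point) to +-19 mm (45 mm past it, 30 mm before the flap).
- cover (a point): Centre of the slot in the clear cover on the lane; axes as the rack; 55 mm past the flap plane, at the cover's top, z = 43 mm. The cover is 3 mm thick and spans rack x = -6..116 mm, y = +-37 mm; the slot, 26 mm wide, runs its whole length: the head's stem stands up through it, so the head gets in only by the flap. Brass strips on its outer edges reach z = 46.5 mm.
- lane_end (a point): Where lane walls and cover end, on the floor, 116 mm past the flap plane; axes as the rack. Beyond stands a grey air chuck mount (46 mm high) with a brass socket facing the flap: a cup of 21 mm bore, 10 mm deep, axis 15 mm over the floor on the centre line. It is clamped anew each time, unmeasured: the cup's bottom, where the nose tip stops, is 8 to 32 mm past this point.
- flap (a joint): Yellow swing flap across the lane, 42 mm long, 3 thick, z = 9..35 mm, hinged on an upright pin at rack x = 0, y = +25 mm. Rad: 0 shut, grows as it swings inwards (to +x), at most 1.5; never outwards. A spring (0.025 N m shut, 0.1 N m at 1.5 rad) shuts it once the head's tail is 45 mm past the flap plane. Passing it takes up to about 4 N.
- socket (a joint): How far the brass socket is pushed back into its mount, m: 0 at the start, 0.006 hard stop. A stiff friction collar holds it: it does not move below 10 N, then gives 1 mm per further 2.5 N (2.4 mm at 16 N) and stays where it was pushed. The reading's noise (0.7 mm) is coarse for this travel: force is the surer guide. The head's sliding friction (up to a few N) comes on top at the tool.
- spare_head: Black inflator head with a brass nose, same shape as the chrome one: not to be used. Origin at the centre of its underside.
- tin: Red tin of steel valve cores, 80 mm across, 45 mm high. Origin at the centre of its underside. Leave alone.
- hammer: Red plastic weight hammer, 200 mm long, lying along its x axis. Origin under the middle of it. Leave alone.
- hub_cap: Grey steel hub cap, 170 mm across, 33 mm high. Origin at the centre of its underside. Leave alone.
- gauge: Brass tyre gauge with a white dial lying face up, 60 mm across, 24 mm high. Origin under the dial's centre. Leave alone.
- jar: Amber jar with a black cap, 64 mm across, 85 mm high. Origin at the centre of its underside. Leave alone.
- weight_tray: Grey steel tray with three compartments, 90 x 130 x 30 mm. Origin at the centre of its underside. Leave alone.
Not all that is in view belongs to the job. Leave any blue or purple look-alike of the head alone.

How it is judged:
On the way, in this order (a step that is already met when the one before it is completed fails the run):
1. the head is in the doorway, nose first, and holds the flap open (value of joint flap above 0.8 rad and x of nose in the frame of rack between 0.026 and 0.106 m and y of head in the frame of rack between -0.012 and 0.012 m and z of head in the frame of rack below 0.016 m), for 0.1 s.
2. the head has pushed the socket back by at least 1 mm (value of joint socket above 0.001 m and x of nose in the frame of rack above 0.12 m), for 0.2 s.
At the end, for the whole second after the job is handed in: The head rests flat and still on the lane floor behind the flap, nose forwards (origin 74 to 113 mm, nose tip 120 to 159 mm past the flap plane, within 6 mm of the centre line and 0.12 rad of square), the flap is shut (below 0.08 rad) and the socket is pushed back 1 to 3.5 mm (all of step 2 and x of nose in the frame of rack below 0.159 m and x of head in the frame of rack between 0.074 and 0.113 m and y of head in the frame of rack between -0.006 and 0.006 m and z of head in the frame of rack between 0.003 and 0.01 m and angle between head's own z axis and vertical below 0.1 rad and angle between the x axis of head and the x axis of rack, either way round below 0.12 rad and linear speed of head below 0.01 m/s and value of joint flap below 0.08 rad and value of joint socket below 0.0035 m); the robot touches nothing.
It fails at once if the socket is rammed back by more than 4 mm (over about 20 N) (value of joint socket above 0.004 m).
It fails at once if from the flap on, the head is forced against the lane or flap with more than 40 N (x of nose in the frame of rack above 0 m and contact force between head and rack above 40 N).
It fails at once if the robot bears on the lane or flap with more than 40 N (contact force between any of the arm, the fingers and rack above 40 N).
It fails at once if another thing on the counter is moved by more than 15 mm (distance of any of spare_head, tin, hammer, hub_cap, gauge, jar, weight_tray from where it was at the start of the episode above 0.015 m).
It also fails if it takes over 67 s, if anything falls off the work surface, if the arm or the gripper's body presses on something with over 40 N, if the wrist force passes 120 N, or if a joint passes its speed limit or range.

## Working session

There is one attempt and no reset: what is moved stays moved. The work goes in short steps, Python scripts to look and compute and a shell command to move; the robot and the scene stay as the last step left them, time stands still between calls to the robot, and variables do not carry over. Pictures are saved under pics/ and viewed, at most 10 in all, crops included, and the job is handed in when it is done.

```bash
mkdir -p pics
python3 - <<'E'
from station import manip
import cv2
s=manip.sense(); print(s)
for n in("top","side"):
    p,d=manip.snapshot(n); cv2.imwrite(f"pics/{n}0.png",p[...,::-1]); c=manip.camera_model(n); print(n,c)
print(manip.camera_model("wrist"))
E
```

```text
{'t': 0.0, 'q': array([-1.36152126e+00,  5.28466513e-01,  1.43393986e+00,  1.67997874e-06,
        1.18141552e+00, -1.78519515e-01]), 'qd': array([-3.21623788e-04, -6.45351657e-05, -3.27412763e-04, -9.26439551e-06,
        1.11167963e-03,  5.72273292e-04]), 'tau': array([-6.96290917e-04, -4.42350662e+01, -1.78028476e+01, -2.93299381e-04,
        8.45925591e-03,  1.36216499e-05]), 'tcp_pos': array([ 0.2362358 , -0.57800586,  0.3029213 ]), 'tool_rot': array([ 9.81260193e-01,  1.92684176e-01, -1.63630473e-05, -1.11450068e-03]), 'force': array([-0.26938433,  0.07212803, -0.81371626]), 'ft_torque': array([ 0.02302174,  0.03934423, -0.02032243]), 'gripper_force': 0.0, 'finger_gap': 0.9975728077789804}
top {'fx': 431.59378943095174, 'fy': 431.59378943095174, 'cx': 281.1357111927758, 'cy': 213.1955150229925, 'k1': -0.003093194680593518, 'origin': array([0.42170299, 0.04668192, 1.07060324]), 'attitude': array([-0.06471453,  0.04166287,  0.70524816, -0.70477036])}
side {'fx': 450.7936039971404, 'fy': 450.7936039971404, 'cx': 280.8914180870603, 'cy': 213.15042915747344, 'k1': 0.027720482392877322, 'origin': array([0.30357331, 1.01563637, 0.88617134]), 'attitude': array([-0.05834946,  0.42495689,  0.89470161, -0.12456325])}
{'fx': 316.70507492336606, 'fy': 316.70507492336606, 'cx': 281.67060825172445, 'cy': 211.28880232104373, 'k1': 0.02116794329205673, 'origin': array([ 0.29802262, -0.55277497,  0.37314023]), 'attitude': array([-0.11071833,  0.07576659, -0.55245866,  0.82267266])}
```

View pics/top0.png

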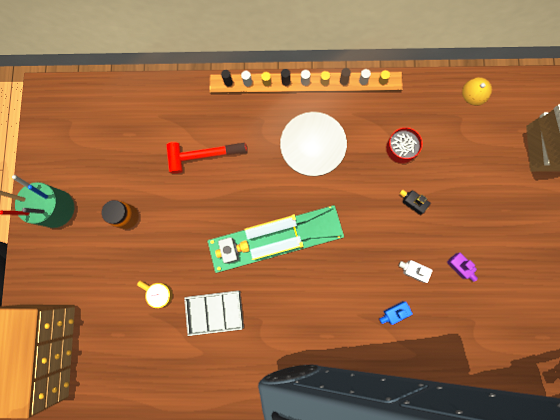

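View pics/side0.png

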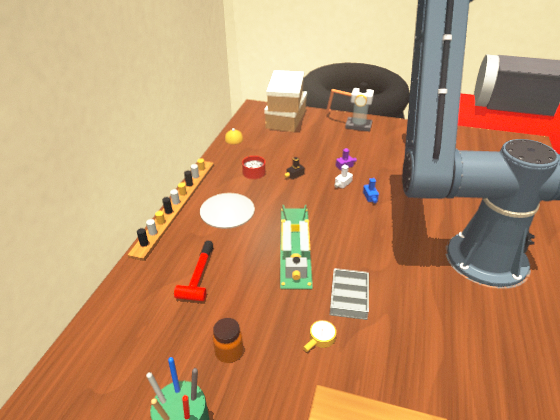

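The top view shows the chrome head near (418,271) with its nose to the left at (403,265). The lane's mouth is at (335,222) and the chuck mount at (228,250), so the push goes left, roughly +y. I'll zoom in and back-project.

```bash
cat > h.py <<'E'
import numpy as np, cv2
from scipy.spatial.transform import Rotation as R
def ray(c,uv):
    uv=np.atleast_2d(np.float64(uv)); d=np.stack([(uv[:,0]-c['cx'])/c['fx'],(uv[:,1]-c['cy'])/c['fy']],1)
    s=d.copy()
    for _ in range(8): s=d/(1+c['k1']*(s**2).sum(1,keepdims=True))
    return R.from_quat(c['attitude']).apply(np.c_[s[:,0],-s[:,1],-np.ones(len(s))])
def plane(c,uv,z):
    r=ray(c,uv); return c['origin']+r*((z-c['origin'][2])/r[:,2])[:,None]
def cloud(c,d):
    v,u=np.mgrid[:d.shape[0],:d.shape[1]]
    return (c['origin']+ray(c,np.c_[u.ravel(),v.ravel()])*d.reshape(-1,1)).reshape(*d.shape,3)
def proj(c,P):
    p=R.from_quat(c['attitude']).inv().apply(np.atleast_2d(P)-c['origin']); s=np.c_[p[:,0],-p[:,1]]/-p[:,2:]
    s=s*(1+c['k1']*(s**2).sum(1,keepdims=True)); return s*c['fx']+[c['cx'],c['cy']]
E
python3 - <<'E'
from h import *; from station import manip
c=manip.camera_model("top"); p,d=manip.snapshot("top")
np.savez("top.npz",p=p,d=d)
X=cloud(c,d)
a=cv2.resize(p[195:285,200:350],None,fx=5,fy=5,interpolation=cv2.INTER_CUBIC)[:,:,::-1]
cv2.imwrite("pics/rackz.png",a)
# head
hsv=cv2.cvtColor(p,cv2.COLOR_RGB2HSV)
sub=np.zeros(d.shape,bool); sub[250:295,390:445]=1
m=sub&(X[...,2]>.012)&(hsv[...,1]<110)
print("head mask",m.sum(),X[m].min(0),X[m].max(0))
for lo,hi in((.012,.022),(.024,.04),(.055,.08)):
    k=m&(X[...,2]>lo)&(X[...,2]<hi); print(lo,k.sum(),X[k].mean(0),[cv2.minAreaRect(np.float32(X[k][:,:2]*1000))])
g=(hsv[...,0]>50)&(hsv[...,0]<85)&(hsv[...,1]>90); g[:,:195]=0;g[:,360:]=0
n,l,st,ce=cv2.connectedComponentsWithStats(g.astype(np.uint8)); print(st[1:][st[1:,4]>20])
k=cv2.dilate(g.astype(np.uint8),np.ones((3,3)))>0
q=X[g]; q=q[q[:,2]<.02]; print("green rect mm",cv2.boxPoints(cv2.minAreaRect(np.float32(q[:,:2]*1000))),np.median(q[:,2]))
y=(hsv[...,0]>20)&(hsv[...,0]<32)&(hsv[...,1]>150)&(hsv[...,2]>150); y[:,:200]=0;y[:,350:]=0;y[:200]=0
n,l,st,ce=cv2.connectedComponentsWithStats(y.astype(np.uint8))
for i in range(1,n):
    if st[i,4]>4: print("yellow",st[i],X[l==i].mean(0))
E
```

```text
head mask 426 [ 0.41442823 -0.27808314  0.01205442] [ 0.46445239 -0.20260918  0.07254657]
0.012 51 [ 0.44654798 -0.21846329  0.01849113] [((436.02044677734375, -229.7467803955078), (67.84367370605469, 27.1737117767334), 31.951887130737305)]
0.024 277 [ 0.43910852 -0.24203264  0.0298494 ] [((442.868408203125, -238.04603576660156), (74.97413635253906, 34.3155517578125), 65.49392700195312)]
0.055 66 [ 0.439324   -0.24512578  0.06656229] [((439.50531005859375, -246.39199829101562), (17.37061882019043, 16.821392059326172), 64.80956268310547)]
[[ 295  206   49   42 1377]
 [ 208  227   93   46 1205]]
green rect mm [[436.81577  243.8151  ]
 [522.82874  -72.756714]
 [603.37195  -50.873016]
 [517.359    265.6988  ]] 0.006096668323548604
yellow [264 214  31  10  41] [0.56916631 0.0795627  0.01304754]
yellow [253 224  10   3  10] [0.55395513 0.14064085 0.00446328]
yellow [246 227   6   2   6] [0.54728299 0.16263103 0.00829081]
yellow [293 227   4   9  15] [0.53734593 0.04751373 0.027744  ]
yellow [211 241   3   2   6] [0.51247398 0.25284501 0.00886348]
yellow [237 241  12  11  83] [0.49922293 0.17325884 0.03091682]
yellow [299 243   4   5  13] [0.50087335 0.03360461 0.04709829]
yellow [216 250   5   7  29] [0.48252848 0.2325679  0.03480446]
yellow [218 267   3   3   8] [0.44706357 0.23451843 0.00697314]
```

View pics/rackz.png

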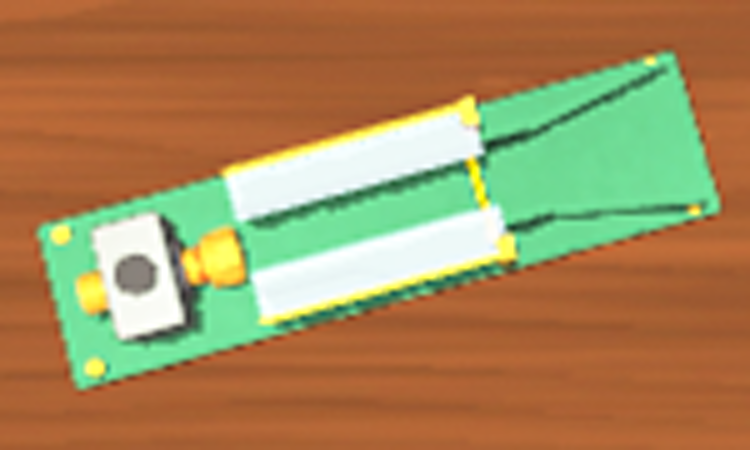

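The stem top gives the head's origin at about (439.3, -246.3) mm, yaw 65.3°, and the body size checks (75 x 34 mm). The base plate measures 328 x 83 mm against a given length of 330 mm, which puts the rack origin at about (533.7, 46.3) mm, yaw 105.2°. I'll hover over the head now.

```bash
python3 -m crank '[{"dp":[0.057,-0.0419,0.0133],"delta_rot":[0,0,0],"fingers":1},{"dp":[0.057,-0.0419,0.0133],"delta_rot":[0,0,0],"fingers":1},{"dp":[0.057,-0.0419,0.0133],"delta_rot":[0,0,0],"fingers":1},{"dp":[0.057,-0.0419,0.0133],"delta_rot":[0,0,0],"fingers":1},{"dp":[0.057,-0.0419,0.0133],"delta_rot":[0,0,0],"fingers":1},{"dp":[0.057,-0.0419,0.0133],"delta_rot":[0,0,0],"fingers":1},{"dp":[0.057,-0.0419,0.0133],"delta_rot":[0,0,0],"fingers":1},{"dp":[0.057,-0.0419,0.0133],"delta_rot":[0,0,0],"fingers":1},{"dp":[0.057,-0.0419,0.0133],"delta_rot":[0,0,0],"fingers":1},{"dp":[0.057,-0.0419,0.0133],"delta_rot":[0,0,0],"fingers":1},{"dp":[0.057,-0.0419,0.0133],"delta_rot":[0,0,0],"fingers":1}]'
python3 -m crank '[{"dp":[0,0,0],"delta_rot":[0,0,-0.0171],"fingers":1},{"dp":[0,0,0],"delta_rot":[0,0,-0.0171],"fingers":1},{"dp":[0,0,0],"delta_rot":[0,0,-0.0171],"fingers":1},{"dp":[0,0,0],"delta_rot":[0,0,-0.0171],"fingers":1},{"dp":[0,0,0],"delta_rot":[0,0,-0.0171],"fingers":1},{"dp":[0,0,0],"delta_rot":[0,0,-0.0171],"fingers":1},{"dp":[0,0,0],"delta_rot":[0,0,-0.0171],"fingers":1},{"dp":[0,0,0],"delta_rot":[0,0,0],"fingers":1},{"dp":[0,0,0],"delta_rot":[0,0,0],"fingers":1}]'
cat > st.py <<'E'
# state summary; pose of tool in the rack frame
from h import *; from station import manip
import sys
O=np.array([.5337,.0463]); YAW=105.2
try: exec(open("rack.txt").read())
except FileNotFoundError: pass
def st():
    s=manip.sense(); r=R.from_quat(s['tool_rot']).as_matrix(); a=np.radians(YAW); M=np.array([[np.cos(a),np.sin(a)],[-np.sin(a),np.cos(a)]])
    print("t %.2f tcp %s toolx yaw %.2f tilt %s gap %.3f grip %.1f"%(s['t'],np.round(s['tcp_pos']*1e3,1),np.degrees(np.arctan2(r[1,0],r[0,0])),np.round(r[:2,2],4),s['finger_gap'],s['gripper_force']))
    print(" rack xy",np.round(M@(s['tcp_pos'][:2]-O)*1e3,1),"F rack",np.round(np.r_[M@s['force'][:2],s['force'][2]],1))
    return s
if __name__=="__main__": st()
E
python3 - <<'E'
from st import *
st(); c=manip.camera_model("wrist"); p,d=manip.snapshot("wrist"); cv2.imwrite("pics/w1.png",p[...,::-1]); np.savez("w1.npz",p=p,d=d)
X=cloud(c,d)
near=(np.hypot(X[...,0]-.4393,X[...,1]+.2463)<.07)&(d>0)
for lo,hi in((.024,.036),(.06,.074)):
    k=near&(X[...,2]>lo)&(X[...,2]<hi); print(lo,k.sum(),np.median(X[k][:,2]) if k.any() else 0, cv2.minAreaRect(np.float32(X[k][:,:2]*1000)) if k.any() else 0)
print(proj(c,[[.4393,-.2463,.068]]))
E
```

```text
t: 1.07
tcp_pos: [0.44, -0.2451, 0.2304]
tool_rot: [0.981, 0.193, -0.0, -0.0]
force: [-0.3, 0.5, 0.0]
finger_gap: 0.998
gripper_force: 0.0
t: 1.82
tcp_pos: [0.4394, -0.2466, 0.2307]
tool_rot: [0.843, 0.538, -0.0, -0.0]
force: [-1.2, -0.1, 0.5]
finger_gap: 1.001
gripper_force: 0.0
t 1.82 tcp [ 439.4 -246.6  230.7] toolx yaw 65.15 tilt [-0.0002  0.0002] gap 1.001 grip 0.0
 rack xy [-258.   167.8] F rack [0.2 1.2 0.5]
0.024 1777 0.029896899024173917 ((440.9917297363281, -244.30145263671875), (59.87813186645508, 33.721675872802734), 66.20413208007812)
0.06 484 0.06786295885161008 ((440.6260070800781, -245.87982177734375), (16.43999671936035, 16.2620849609375), 64.877685546875)
[[282.25951667 214.59126326]]
```

View pics/w1.png

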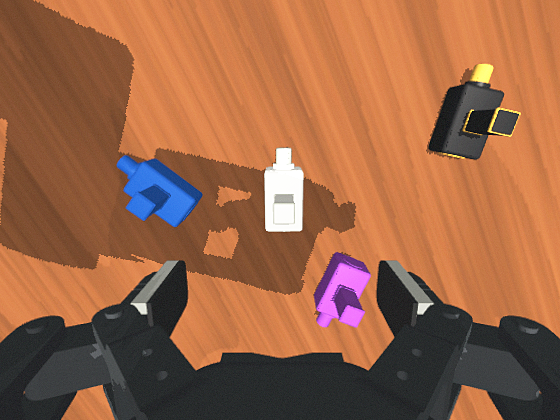

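The wrist view shows the chrome head at (283,190) with its stem top at (284,209), between and ahead of the open fingers. The purple and blue look-alikes are clear of the path. Both views agree to about 1 mm, so I'll descend and grip.

```bash
python3 -m crank '[{"dp":[0.001,0,0.038],"delta_rot":[0,0,0],"fingers":1},{"dp":[0,0,0.038],"delta_rot":[0,0,0],"fingers":1},{"dp":[0,0,0.038],"delta_rot":[0,0,0],"fingers":1},{"dp":[0,0,0.038],"delta_rot":[0,0,0],"fingers":1},{"dp":[0,0,0.038],"delta_rot":[0,0,0],"fingers":1},{"dp":[0,0,0.038],"delta_rot":[0,0,0],"fingers":1},{"dp":[0,0,0],"delta_rot":[0,0,0],"fingers":1},{"dp":[0,0,0],"delta_rot":[0,0,0],"fingers":1}]' 60
python3 -m crank '[{"dp":[0,0,0],"delta_rot":[0,0,0],"fingers":-1},{"dp":[0,0,0],"delta_rot":[0,0,0],"fingers":-1},{"dp":[0,0,0],"delta_rot":[0,0,0],"fingers":-1},{"dp":[0,0,0],"delta_rot":[0,0,0],"fingers":-1},{"dp":[0,0,0],"delta_rot":[0,0,0],"fingers":-1},{"dp":[0,0,0],"delta_rot":[0,0,0],"fingers":-1},{"dp":[0,0,0],"delta_rot":[0,0,0],"fingers":-1},{"dp":[0,0,0],"delta_rot":[0,0,0],"fingers":-1},{"dp":[0,0,0],"delta_rot":[0,0,0],"fingers":-1},{"dp":[0,0,0],"delta_rot":[0,0,0],"fingers":-1},{"dp":[0,0,0],"delta_rot":[0,0,0],"fingers":-1},{"dp":[0,0,0],"delta_rot":[0,0,0],"fingers":-1}]'; python3 st.py
```

```text
t: 2.53
tcp_pos: [0.4393, -0.2459, 0.1161]
tool_rot: [0.842, 0.539, -0.0, -0.001]
force: [1.3, -0.1, 0.3]
finger_gap: 1.005
gripper_force: 0.0
t: 3.53
tcp_pos: [0.44, -0.2465, 0.1173]
tool_rot: [0.842, 0.54, 0.0, 0.001]
force: [0.0, 0.0, 5.1]
finger_gap: 0.168
gripper_force: 60.3
t 3.53 tcp [ 440.  -246.5  117.3] toolx yaw 65.31 tilt [ 0.0009 -0.0008] gap 0.168 grip 60.3
 rack xy [-257.9  167.2] F rack [ 0.  -0.   5.1]
```

```bash
python3 -m crank '[{"dp":[0,0,-0.03],"delta_rot":[0,0,0],"fingers":-1},{"dp":[0,0,-0.06],"delta_rot":[0,0,0],"fingers":-1},{"dp":[0,0,-0.06],"delta_rot":[0,0,0],"fingers":-1},{"dp":[0,0,-0.06],"delta_rot":[0,0,0],"fingers":-1},{"dp":[0.06,0.0043,-0.03],"delta_rot":[0,0,0],"fingers":-1},{"dp":[0.06,0.0043,0],"delta_rot":[0,0,0],"fingers":-1},{"dp":[0.06,0.0043,0],"delta_rot":[0,0,0],"fingers":-1},{"dp":[0.06,0.0043,0],"delta_rot":[0,0,0],"fingers":-1},{"dp":[0.06,0.0043,0],"delta_rot":[0,0,0],"fingers":-1},{"dp":[0.06,0.0043,0],"delta_rot":[0,0,0],"fingers":-1},{"dp":[0.06,0.0043,0],"delta_rot":[0,0,0],"fingers":-1},{"dp":[0.06,0.0043,0],"delta_rot":[0,0,0],"fingers":-1}]' 80
python3 -m crank '[{"dp":[0,0,0],"delta_rot":[0,0,-0.0158],"fingers":-1},{"dp":[0,0,0],"delta_rot":[0,0,-0.0158],"fingers":-1},{"dp":[0,0,0],"delta_rot":[0,0,-0.0158],"fingers":-1},{"dp":[0,0,0],"delta_rot":[0,0,-0.0158],"fingers":-1},{"dp":[0,0,0],"delta_rot":[0,0,-0.0158],"fingers":-1},{"dp":[0,0,0],"delta_rot":[0,0,-0.0158],"fingers":-1},{"dp":[0,0,0],"delta_rot":[0,0,-0.0158],"fingers":-1},{"dp":[0,0,0],"delta_rot":[0,0,0],"fingers":-1},{"dp":[0,0,0],"delta_rot":[0,0,0],"fingers":-1},{"dp":[0,0,0],"delta_rot":[0,0,0],"fingers":-1}]'
python3 - <<'E'
from st import *
st(); c=manip.camera_model("wrist"); p,d=manip.snapshot("wrist"); cv2.imwrite("pics/w2.png",p[...,::-1]); np.savez("w2.npz",p=p,d=d,c=c)
X=cloud(c,d); hsv=cv2.cvtColor(p,cv2.COLOR_RGB2HSV)
g=(hsv[...,0]>50)&(hsv[...,0]<85)&(hsv[...,1]>90)&(abs(X[...,2]-.006)<.003)
q=X[g]; r=cv2.minAreaRect(np.float32(q[:,:2]*1000)); print(g.sum(),r,cv2.boxPoints(r))
E
```

```text
t: 4.53
tcp_pos: [0.5552, -0.0337, 0.2358]
tool_rot: [0.842, 0.54, -0.001, -0.001]
force: [0.8, 0.4, -3.3]
finger_gap: 0.167
gripper_force: 78.5
t: 5.37
tcp_pos: [0.5551, -0.0352, 0.2362]
tool_rot: [0.609, 0.793, -0.0, -0.001]
force: [0.6, 0.1, -3.0]
finger_gap: 0.172
gripper_force: 78.5
t 5.37 tcp [555.1 -35.2 236.2] toolx yaw 105.01 tilt [-0.0014  0.0004] gap 0.172 grip 78.5
 rack xy [-84.3   0.7] F rack [-0.1 -0.6 -3. ]
9087 ((538.9844970703125, 31.754425048828125), (83.38264465332031, 194.29217529296875), 15.518702507019043) [[472.8214   114.20424 ]
 [524.8048   -73.004654]
 [605.1476   -50.69539 ]
 [553.1642   136.5135  ]]
```

View pics/w2.png

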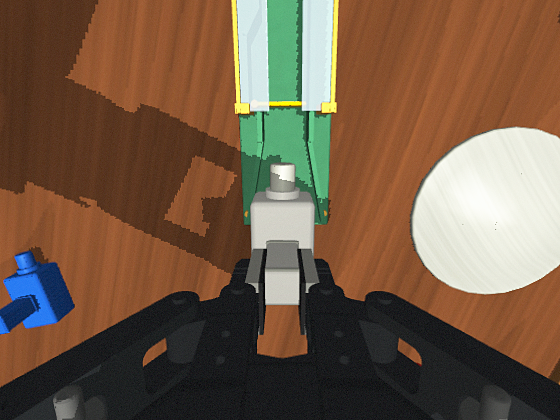

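The wrist view shows the head held square, nose at (284,178), with the flap at (285,103) ahead between the brass posts at (242,107) and (329,107). I'll fit the lane axis from the brass strips and get the head's pose from the same camera.

Run:
```python
from st import *
z=np.load("w2.npz",allow_pickle=True); p,d,c=z['p'],z['d'],z['c'].item(); X=cloud(c,d); hsv=cv2.cvtColor(p,cv2.COLOR_RGB2HSV)
y=(hsv[...,0]>18)&(hsv[...,0]<34)&(hsv[...,1]>140)&(hsv[...,2]>120)
fit=[]
for n,(a,b) in dict(L=(225,260),R=(315,345)).items():
    m=y.copy(); m[:,:a]=0;m[:,b:]=0;m[100:]=0
    # outer edge column per row
    uv=np.array([[np.mean(np.where(m[v])[0]),v] for v in range(2,98) if m[v].any()])
    P=plane(c,uv,.0465)[:,:2]*1e3; l=cv2.fitLine(np.float32(P),cv2.DIST_HUBER,0,.01,.01).ravel(); l[:2]*=np.sign(l[1])
    print(n,len(uv),np.degrees(np.arctan2(l[1],l[0])),l[2:],np.median(X[m][:,2])); fit.append(l)
m=y.copy(); m[:98]=0;m[125:]=0;m[:,225:350]&=True;m[:,:225]=0;m[:,350:]=0
for a,b in((225,256),(315,350)):
    k=m.copy();k[:,:a]=0;k[:,b:]=0; v,u=np.where(k); print("post px",u.mean(),v.mean(),plane(c,[[u.mean(),v.mean()]],.0465)[0,:2]*1e3, X[k].mean(0))
m=y.copy();m[:95]=0;m[112:]=0;m[:,:262]=0;m[:,305:]=0; v,u=np.where(m); print("flap",u.mean(),v.mean(),plane(c,[[u.mean(),v.mean()]],.035)[0,:2]*1e3)
# held head: underside at tcp z -.117
zb=manip.sense()['tcp_pos'][2]-.1165
box=np.zeros(d.shape,bool); box[190:310,235:330]=1
k=box&(abs(X[...,2]-(zb+.030))<.004)&(hsv[...,1]<60); print("body",k.sum(),np.median(X[k][:,2]),zb+.03,cv2.minAreaRect(np.float32(X[k][:,:2]*1e3)))
v,u=np.where(k&(np.arange(420)[:,None]<240)&(np.arange(420)[:,None]>205))
e=np.array([[0.5*(u[v==r].min()+u[v==r].max()),r,np.ptp(u[v==r])] for r in range(206,240)]); print("mid",e[[0,15,33]],(plane(c,e[:,:2],zb+.03)[[0,33],:2]*1e3))
```

```text
L 96 105.777115 [490.13965   71.694275] 0.04655155066893163
R 96 105.70498 [562.4586   84.79808] 0.046369052132732236
post px 241.21604938271605 107.08024691358025 [503.10462972  33.7597707 ] [0.50329768 0.03373076 0.04786974]
post px 329.3105590062112 106.4223602484472 [569.20126238  51.95861037] [0.56935724 0.05208607 0.04580026]
flap 285.7 103.2 [535.74326629  46.20084887]
body 2797 0.14882616809203536 0.14985523444973947 ((551.0067138671875, -21.857112884521484), (33.778343200683594, 30.70665168762207), 14.965328216552734)
mid [[282. 206.  64.]
 [282. 221.  62.]
 [282. 239.  62.]] [[547.57864857  -9.14719368]
 [552.21287069 -26.42019411]]
```

```bash
echo 'O=np.array([.5350,.0467]); YAW=105.5' > rack.txt
python3 -m crank '[{"dp":[0,0.0057,0],"delta_rot":[0,0,-0.0014],"fingers":-1},{"dp":[0,0,0],"delta_rot":[0,0,0],"fingers":-1},{"dp":[0,0,0.036],"delta_rot":[0,0,0],"fingers":-1},{"dp":[0,0,0.036],"delta_rot":[0,0,0],"fingers":-1},{"dp":[0,0,0.036],"delta_rot":[0,0,0],"fingers":-1},{"dp":[0,0,0.036],"delta_rot":[0,0,0],"fingers":-1},{"dp":[0,0,0.036],"delta_rot":[0,0,0],"fingers":-1},{"dp":[0,0,0.03],"delta_rot":[0,0,0],"fingers":-1},{"dp":[0,0,0],"delta_rot":[0,0,0],"fingers":-1},{"dp":[0,0,0],"delta_rot":[0,0,0],"fingers":-1},{"dp":[0,0,0],"delta_rot":[0,0,0],"fingers":-1}]'; python3 st.py
```

```text
t: 6.33
tcp_pos: [0.559, -0.0347, 0.1324]
tool_rot: [0.604, 0.797, 0.0, 0.001]
force: [0.8, -0.1, -2.7]
finger_gap: 0.165
gripper_force: 78.4
t 6.33 tcp [559.  -34.7 132.4] toolx yaw 105.62 tilt [ 0.0015 -0.0004] gap 0.165 grip 78.4
 rack xy [-84.9  -1.3] F rack [-0.3 -0.7 -2.7]
```

```bash
python3 -m crank '[{"dp":[0,0,0.006],"delta_rot":[0,0,0],"fingers":-1},{"dp":[0,0,0.006],"delta_rot":[0,0,0],"fingers":-1},{"dp":[0,0,0.003],"delta_rot":[0,0,0],"fingers":-1},{"dp":[0,0,0],"delta_rot":[0,0,0],"fingers":-1},{"dp":[0,0,0],"delta_rot":[0,0,0],"fingers":-1}]'; python3 st.py
python3 - <<'E'
from st import *
for i in range(3):
    manip.snapshot("wrist"); st()
c=manip.camera_model("wrist"); p,d=manip.snapshot("wrist"); cv2.imwrite("pics/w3.png",p[...,::-1]); np.savez("w3.npz",p=p,d=d,c=c)
E
```

```text
t: 6.75
tcp_pos: [0.5583, -0.0346, 0.1244]
tool_rot: [0.604, 0.797, 0.0, 0.0]
force: [0.2, 0.1, -2.9]
finger_gap: 0.168
gripper_force: 78.5
t 6.75 tcp [558.3 -34.6 124.4] toolx yaw 105.63 tilt [ 0.0002 -0.    ] gap 0.168 grip 78.5
 rack xy [-84.6  -0.7] F rack [ 0.  -0.2 -2.9]
t 6.80 tcp [558.3 -34.6 124.4] toolx yaw 105.63 tilt [ 0.0002 -0.0001] gap 0.166 grip 78.5
 rack xy [-84.6  -0.7] F rack [ 0.6 -0.2 -2.7]
t 6.85 tcp [558.4 -34.6 124.4] toolx yaw 105.63 tilt [ 0.0003 -0.0001] gap 0.169 grip 78.5
 rack xy [-84.6  -0.8] F rack [-0.5  0.6 -3.1]
t 6.90 tcp [558.3 -34.6 124.4] toolx yaw 105.63 tilt [ 0.0002 -0.0001] gap 0.166 grip 78.5
 rack xy [-84.6  -0.8] F rack [-0.2  0.  -3. ]
```

View pics/w3.png

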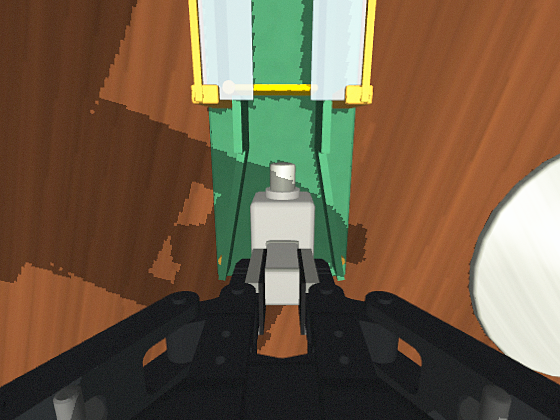

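The head hovers about 1 mm over the floor, centred: body mid is at column 282.5, posts' mid at 282 and nose at 283. I'll start pushing.

```bash
python3 -m crank '[{"dp":[0.01,0,0],"delta_rot":[0,0,0],"fingers":-1},{"dp":[0.01,0,0],"delta_rot":[0,0,0],"fingers":-1},{"dp":[0.01,0,0],"delta_rot":[0,0,0],"fingers":-1},{"dp":[0.01,0,0],"delta_rot":[0,0,0],"fingers":-1},{"dp":[0.01,0,0],"delta_rot":[0,0,0],"fingers":-1},{"dp":[0.01,0,0],"delta_rot":[0,0,0],"fingers":-1},{"dp":[0,0,0],"delta_rot":[0,0,0],"fingers":-1}]' >/dev/null; python3 st.py
python3 -m crank '[{"dp":[0.006,0,0],"delta_rot":[0,0,0],"fingers":-1},{"dp":[0.006,0,0],"delta_rot":[0,0,0],"fingers":-1},{"dp":[0.006,0,0],"delta_rot":[0,0,0],"fingers":-1},{"dp":[0.006,0,0],"delta_rot":[0,0,0],"fingers":-1},{"dp":[0.006,0,0],"delta_rot":[0,0,0],"fingers":-1},{"dp":[0,0,0],"delta_rot":[0,0,0],"fingers":-1}]' >/dev/null; python3 st.py
```

```text
t 7.53 tcp [549.5  -4.4 124.2] toolx yaw 105.70 tilt [-0.0011  0.0005] gap 0.167 grip 78.5
 rack xy [-53.2  -0.3] F rack [-0.6  0.3 -3.6]
t 8.03 tcp [546.3   8.9 124.3] toolx yaw 105.65 tilt [ 0.0006 -0.0003] gap 0.165 grip 78.6
 rack xy [-39.4  -0.8] F rack [-2.  -0.2 -3.1]
```

```bash
for i in 1; do python3 -m crank '[{"dp":[0.006,0,0],"delta_rot":[0,0,0],"fingers":-1},{"dp":[0.006,0,0],"delta_rot":[0,0,0],"fingers":-1},{"dp":[0.006,0,0],"delta_rot":[0,0,0],"fingers":-1},{"dp":[0.006,0,0],"delta_rot":[0,0,0],"fingers":-1},{"dp":[0.006,0,0],"delta_rot":[0,0,0],"fingers":-1},{"dp":[0,0,0],"delta_rot":[0,0,0],"fingers":-1}]' >/dev/null; python3 st.py; done
python3 -m crank '[{"dp":[0.006,0,0],"delta_rot":[0,0,0],"fingers":-1},{"dp":[0.006,0,0],"delta_rot":[0,0,0],"fingers":-1},{"dp":[0.006,0,0],"delta_rot":[0,0,0],"fingers":-1},{"dp":[0.006,0,0],"delta_rot":[0,0,0],"fingers":-1},{"dp":[0.006,0,0],"delta_rot":[0,0,0],"fingers":-1},{"dp":[0.006,0,0],"delta_rot":[0,0,0],"fingers":-1},{"dp":[0,0,0],"delta_rot":[0,0,0],"fingers":-1}]' >/dev/null; python3 st.py
python3 - <<'E'
from st import *
p,d=manip.snapshot("wrist"); cv2.imwrite("pics/w4.png",p[...,::-1]); st()
E
```

```text
t 8.53 tcp [542.4  24.1 124.3] toolx yaw 105.58 tilt [0.0011 0.0011] gap 0.169 grip 78.5
 rack xy [-23.7  -1.1] F rack [-0.3 -2.5 -3.4]
t 9.12 tcp [537.5  41.1 124.5] toolx yaw 105.63 tilt [0.001  0.0004] gap 0.169 grip 78.7
 rack xy [-6.  -0.9] F rack [-2.8 -2.3 -2.8]
t 9.17 tcp [537.5  41.1 124.4] toolx yaw 105.62 tilt [0.0009 0.0005] gap 0.167 grip 78.7
 rack xy [-6.1 -0.9] F rack [-1.3 -3.  -3. ]
```

View pics/w4.png

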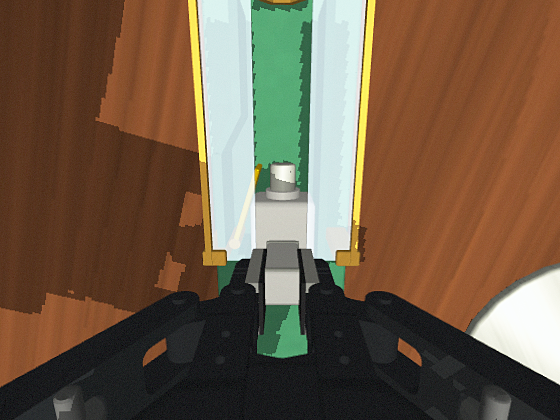

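The flap stands open at about (245,205), held by the head, which sits centred between the walls with its nose at (283,175). I'll keep going towards the socket.

```bash
python3 -m crank '[{"dp":[0.006,0,0],"delta_rot":[0,0,0],"fingers":-1},{"dp":[0.006,0,0],"delta_rot":[0,0,0],"fingers":-1},{"dp":[0.006,0,0],"delta_rot":[0,0,0],"fingers":-1},{"dp":[0.006,0,0],"delta_rot":[0,0,0],"fingers":-1},{"dp":[0.006,0,0],"delta_rot":[0,0,0],"fingers":-1},{"dp":[0.006,0,0],"delta_rot":[0,0,0],"fingers":-1},{"dp":[0.006,0,0],"delta_rot":[0,0,0],"fingers":-1},{"dp":[0.006,0,0],"delta_rot":[0,0,0],"fingers":-1}]' >/dev/null; python3 st.py
python3 -m crank '[{"dp":[0.006,0,0],"delta_rot":[0,0,0],"fingers":-1},{"dp":[0.006,0,0],"delta_rot":[0,0,0],"fingers":-1},{"dp":[0.006,0,0],"delta_rot":[0,0,0],"fingers":-1},{"dp":[0.006,0,0],"delta_rot":[0,0,0],"fingers":-1},{"dp":[0.006,0,0],"delta_rot":[0,0,0],"fingers":-1},{"dp":[0.006,0,0],"delta_rot":[0,0,0],"fingers":-1},{"dp":[0.006,0,0],"delta_rot":[0,0,0],"fingers":-1},{"dp":[0.006,0,0],"delta_rot":[0,0,0],"fingers":-1}]' >/dev/null; python3 st.py
python3 -m crank '[{"dp":[0.006,0,0],"delta_rot":[0,0,0],"fingers":-1},{"dp":[0.006,0,0],"delta_rot":[0,0,0],"fingers":-1},{"dp":[0.006,0,0],"delta_rot":[0,0,0],"fingers":-1},{"dp":[0.006,0,0],"delta_rot":[0,0,0],"fingers":-1},{"dp":[0.006,0,0],"delta_rot":[0,0,0],"fingers":-1},{"dp":[0.006,0,0],"delta_rot":[0,0,0],"fingers":-1},{"dp":[0,0,0],"delta_rot":[0,0,0],"fingers":-1}]' >/dev/null; python3 st.py
python3 - <<'E'
from st import *
c=manip.camera_model("wrist"); p,d=manip.snapshot("wrist"); cv2.imwrite("pics/w5.png",p[...,::-1]); st();np.savez("w5.npz",p=p,d=d,c=c)
E
```

```text
t 9.83 tcp [530.3  64.1 124.1] toolx yaw 105.63 tilt [-0.0009  0.0003] gap 0.168 grip 78.6
 rack xy [18.1 -0.2] F rack [-2.  -2.  -3.1]
t 10.50 tcp [524.3  87.  124.3] toolx yaw 105.64 tilt [ 0. -0.] gap 0.165 grip 78.6
 rack xy [41.7 -0.4] F rack [-0.8 -1.3 -3.7]
t 11.08 tcp [519.1 104.8 124.2] toolx yaw 105.65 tilt [-0.0005  0.0004] gap 0.170 grip 78.6
 rack xy [60.2 -0.2] F rack [ 0.2 -1.6 -2.8]
t 11.13 tcp [519.3 104.7 124.3] toolx yaw 105.63 tilt [-0.0003  0.0006] gap 0.167 grip 78.6
 rack xy [60.1 -0.3] F rack [-0.2 -2.9 -2.2]
```

View pics/w5.png

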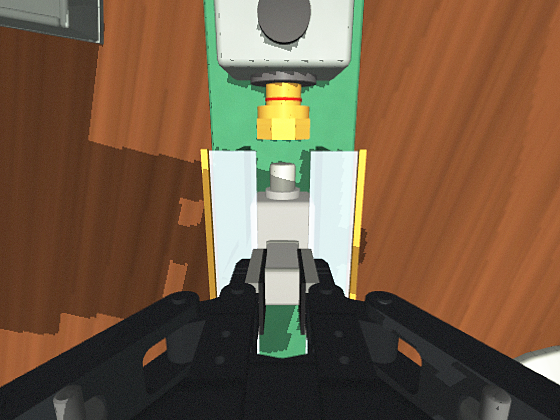

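The nose (283,170) lines up with the brass cup (283,125), and the cup bottom is roughly 20 mm ahead. I'll go forward slowly now, watching the force.

```bash
python3 -m crank '[{"dp":[0.003,0,0],"delta_rot":[0,0,0],"fingers":-1},{"dp":[0.003,0,0],"delta_rot":[0,0,0],"fingers":-1},{"dp":[0.003,0,0],"delta_rot":[0,0,0],"fingers":-1},{"dp":[0.003,0,0],"delta_rot":[0,0,0],"fingers":-1},{"dp":[0.003,0,0],"delta_rot":[0,0,0],"fingers":-1},{"dp":[0.003,0,0],"delta_rot":[0,0,0],"fingers":-1},{"dp":[0.003,0,0],"delta_rot":[0,0,0],"fingers":-1},{"dp":[0.003,0,0],"delta_rot":[0,0,0],"fingers":-1},{"dp":[0,0,0],"delta_rot":[0,0,0],"fingers":-1}]' >/dev/null; python3 st.py
python3 -m crank '[{"dp":[0.002,0,0],"delta_rot":[0,0,0],"fingers":-1},{"dp":[0.002,0,0],"delta_rot":[0,0,0],"fingers":-1},{"dp":[0.002,0,0],"delta_rot":[0,0,0],"fingers":-1},{"dp":[0,0,0],"delta_rot":[0,0,0],"fingers":-1}]' >/dev/null; python3 st.py
```

```text
t 11.88 tcp [515.1 116.  124. ] toolx yaw 105.64 tilt [-0.0026  0.0002] gap 0.168 grip 78.6
 rack xy [72.1  0.7] F rack [ 0.3 -0.3 -2.9]
t 12.22 tcp [515.2 118.7 124.2] toolx yaw 105.64 tilt [-0.0004  0.    ] gap 0.169 grip 78.6
 rack xy [74.7 -0.2] F rack [ 0.1  0.3 -4. ]
```

```bash
for k in 1; do
python3 -m crank '[{"dp":[0.002,0,0],"delta_rot":[0,0,0],"fingers":-1},{"dp":[0,0,0],"delta_rot":[0,0,0],"fingers":-1},{"dp":[0.002,0,0],"delta_rot":[0,0,0],"fingers":-1},{"dp":[0,0,0],"delta_rot":[0,0,0],"fingers":-1}]' >/dev/null; python3 st.py
python3 -m crank '[{"dp":[0.002,0,0],"delta_rot":[0,0,0],"fingers":-1},{"dp":[0,0,0],"delta_rot":[0,0,0],"fingers":-1},{"dp":[0.002,0,0],"delta_rot":[0,0,0],"fingers":-1},{"dp":[0,0,0],"delta_rot":[0,0,0],"fingers":-1}]' >/dev/null; python3 st.py
done
```

```text
t 12.55 tcp [514.8 120.6 124.3] toolx yaw 105.63 tilt [-0.0001  0.    ] gap 0.169 grip 78.6
 rack xy [76.6 -0.3] F rack [-0.2 -0.7 -2.8]
t 12.88 tcp [514.3 122.5 124.3] toolx yaw 105.63 tilt [-0.0001  0.0001] gap 0.168 grip 78.6
 rack xy [78.6 -0.3] F rack [-0.1 -0.6 -3.1]
```

```bash
cat > chk.py <<'E'
from st import *
s=st(); a=np.radians(YAW); sys.exit(1 if -(s['force'][0]*np.cos(a)+s['force'][1]*np.sin(a))>4 else 0)
E
python3 -m crank '[{"dp":[0.001,0,0],"delta_rot":[0,0,0],"fingers":-1},{"dp":[0.001,0,0],"delta_rot":[0,0,0],"fingers":-1},{"dp":[0,0,0],"delta_rot":[0,0,0],"fingers":-1}]' >/dev/null; python3 chk.py &&
python3 -m crank '[{"dp":[0.001,0,0],"delta_rot":[0,0,0],"fingers":-1},{"dp":[0.001,0,0],"delta_rot":[0,0,0],"fingers":-1},{"dp":[0,0,0],"delta_rot":[0,0,0],"fingers":-1}]' >/dev/null && python3 chk.py &&
python3 -m crank '[{"dp":[0.001,0,0],"delta_rot":[0,0,0],"fingers":-1},{"dp":[0.001,0,0],"delta_rot":[0,0,0],"fingers":-1},{"dp":[0,0,0],"delta_rot":[0,0,0],"fingers":-1}]' >/dev/null && python3 chk.py &&
python3 -m crank '[{"dp":[0.001,0,0],"delta_rot":[0,0,0],"fingers":-1},{"dp":[0.001,0,0],"delta_rot":[0,0,0],"fingers":-1},{"dp":[0,0,0],"delta_rot":[0,0,0],"fingers":-1}]' >/dev/null && python3 chk.py &&
python3 -m crank '[{"dp":[0.001,0,0],"delta_rot":[0,0,0],"fingers":-1},{"dp":[0.001,0,0],"delta_rot":[0,0,0],"fingers":-1},{"dp":[0,0,0],"delta_rot":[0,0,0],"fingers":-1}]' >/dev/null && python3 chk.py &&
python3 -m crank '[{"dp":[0.001,0,0],"delta_rot":[0,0,0],"fingers":-1},{"dp":[0.001,0,0],"delta_rot":[0,0,0],"fingers":-1},{"dp":[0,0,0],"delta_rot":[0,0,0],"fingers":-1}]' >/dev/null && python3 chk.py
```

```text
t 13.13 tcp [514.  123.4 124.3] toolx yaw 105.64 tilt [-0.0001  0.    ] gap 0.164 grip 78.6
 rack xy [79.5 -0.3] F rack [-0.  -0.  -2.9]
t 13.38 tcp [513.7 124.4 124.2] toolx yaw 105.63 tilt [-0.0001  0.    ] gap 0.164 grip 78.6
 rack xy [80.5 -0.3] F rack [ 0.6 -0.5 -2.4]
t 13.63 tcp [513.5 125.3 124.2] toolx yaw 105.63 tilt [-0.0001  0.    ] gap 0.168 grip 78.6
 rack xy [81.5 -0.3] F rack [ 1.3 -0.6 -2.9]
t 13.88 tcp [513.2 126.3 124.3] toolx yaw 105.63 tilt [-0.0001  0.    ] gap 0.169 grip 78.6
 rack xy [82.5 -0.3] F rack [ 0.6 -0.8 -3.4]
t 14.13 tcp [513.  127.2 124.3] toolx yaw 105.65 tilt [ 0.0001 -0.0002] gap 0.166 grip 78.6
 rack xy [83.4 -0.4] F rack [ 0.1  0.3 -3. ]
t 14.38 tcp [513.  127.5 124.5] toolx yaw 105.69 tilt [ 0.0006 -0.0012] gap 0.165 grip 78.8
 rack xy [83.8 -0.4] F rack [-4.9  1.5 -1.1]
```

Contact. Next come small steps, averaging the force over a few readings.

```bash
cat > f.py <<'E'
from st import *
a=np.radians(YAW); F=[]
for i in range(4):
    s=manip.sense(); F.append(-(s['force'][0]*np.cos(a)+s['force'][1]*np.sin(a))); manip.snapshot("side")
print("push %.1f"%np.mean(F)); st(); sys.exit(1 if np.mean(F)>14 else 0)
E
python3 -m crank '[{"dp":[0.0008,0,0],"delta_rot":[0,0,0],"fingers":-1},{"dp":[0,0,0],"delta_rot":[0,0,0],"fingers":-1},{"dp":[0,0,0],"delta_rot":[0,0,0],"fingers":-1}]' >/dev/null; python3 f.py &&
python3 -m crank '[{"dp":[0.0008,0,0],"delta_rot":[0,0,0],"fingers":-1},{"dp":[0,0,0],"delta_rot":[0,0,0],"fingers":-1},{"dp":[0,0,0],"delta_rot":[0,0,0],"fingers":-1}]' >/dev/null && python3 f.py && 
python3 -m crank '[{"dp":[0.0008,0,0],"delta_rot":[0,0,0],"fingers":-1},{"dp":[0,0,0],"delta_rot":[0,0,0],"fingers":-1},{"dp":[0,0,0],"delta_rot":[0,0,0],"fingers":-1}]' >/dev/null && python3 f.py
```

```text
push 6.2
t 14.83 tcp [513.1 127.6 124.5] toolx yaw 105.69 tilt [ 0.0008 -0.0015] gap 0.168 grip 78.9
 rack xy [83.8 -0.5] F rack [-6.1  1.2 -1.2]
push 7.7
t 15.28 tcp [513.1 127.7 124.6] toolx yaw 105.70 tilt [ 0.001  -0.0019] gap 0.171 grip 78.9
 rack xy [83.9 -0.5] F rack [-7.2  0.9 -1. ]
push 8.5
t 15.73 tcp [513.1 127.8 124.6] toolx yaw 105.72 tilt [ 0.0012 -0.0024] gap 0.168 grip 79.0
 rack xy [84.  -0.5] F rack [-8.4  2.6  0.5]
```

```bash
python3 -m crank '[{"dp":[0.001,0,0],"delta_rot":[0,0,0],"fingers":-1},{"dp":[0.001,0,0],"delta_rot":[0,0,0],"fingers":-1},{"dp":[0,0,0],"delta_rot":[0,0,0],"fingers":-1},{"dp":[0,0,0],"delta_rot":[0,0,0],"fingers":-1}]' >/dev/null; python3 f.py &&
python3 -m crank '[{"dp":[0.001,0,0],"delta_rot":[0,0,0],"fingers":-1},{"dp":[0.001,0,0],"delta_rot":[0,0,0],"fingers":-1},{"dp":[0,0,0],"delta_rot":[0,0,0],"fingers":-1},{"dp":[0,0,0],"delta_rot":[0,0,0],"fingers":-1}]' >/dev/null && python3 f.py && 
python3 -m crank '[{"dp":[0.001,0,0],"delta_rot":[0,0,0],"fingers":-1},{"dp":[0.001,0,0],"delta_rot":[0,0,0],"fingers":-1},{"dp":[0,0,0],"delta_rot":[0,0,0],"fingers":-1},{"dp":[0,0,0],"delta_rot":[0,0,0],"fingers":-1}]' >/dev/null && python3 f.py
```

```text
push 10.2
t 16.27 tcp [512.9 128.4 124.7] toolx yaw 105.74 tilt [ 0.0014 -0.0031] gap 0.169 grip 79.0
 rack xy [84.6 -0.6] F rack [-10.4   1.8   0.5]
push 11.6
t 16.80 tcp [512.8 129.  124.8] toolx yaw 105.77 tilt [ 0.0017 -0.0036] gap 0.169 grip 79.1
 rack xy [85.3 -0.6] F rack [-11.4   2.7  -0.4]
push 12.7
t 17.33 tcp [512.7 129.7 124.8] toolx yaw 105.79 tilt [ 0.0019 -0.0042] gap 0.161 grip 79.1
 rack xy [86.  -0.7] F rack [-13.4   3.    1.7]
```

```bash
python3 -m crank '[{"dp":[0.001,0,0],"delta_rot":[0,0,0],"fingers":-1},{"dp":[0.001,0,0],"delta_rot":[0,0,0],"fingers":-1},{"dp":[0,0,0],"delta_rot":[0,0,0],"fingers":-1},{"dp":[0,0,0],"delta_rot":[0,0,0],"fingers":-1}]' >/dev/null; python3 f.py &&
python3 -m crank '[{"dp":[0.001,0,0],"delta_rot":[0,0,0],"fingers":-1},{"dp":[0.001,0,0],"delta_rot":[0,0,0],"fingers":-1},{"dp":[0,0,0],"delta_rot":[0,0,0],"fingers":-1},{"dp":[0,0,0],"delta_rot":[0,0,0],"fingers":-1}]' >/dev/null && python3 f.py
```

```text
push 14.8
t 17.87 tcp [512.5 130.4 124.9] toolx yaw 105.82 tilt [ 0.0022 -0.0047] gap 0.166 grip 79.2
 rack xy [86.6 -0.7] F rack [-14.1   2.9   1.1]
```

```bash
python3 -m crank '[{"dp":[0.001,0,0],"delta_rot":[0,0,0],"fingers":-1},{"dp":[0.001,0,0],"delta_rot":[0,0,0],"fingers":-1},{"dp":[0,0,0],"delta_rot":[0,0,0],"fingers":-1},{"dp":[0,0,0],"delta_rot":[0,0,0],"fingers":-1}]' >/dev/null; python3 f.py
```

```text
push 15.7
t 18.40 tcp [512.4 131.  125. ] toolx yaw 105.84 tilt [ 0.0023 -0.0052] gap 0.167 grip 79.2
 rack xy [87.3 -0.7] F rack [-15.8   3.7   1. ]
```

15.7 N at the tool and about 2 mm of give, so I'll stop there. Now I'll relax the push, settle the head and release it.

```bash
python3 -m crank '[{"dp":[-0.003,0,0],"delta_rot":[0,0,0],"fingers":-1},{"dp":[-0.003,0,0],"delta_rot":[0,0,0],"fingers":-1},{"dp":[-0.002,0,0],"delta_rot":[0,0,0],"fingers":-1},{"dp":[0,0,0.001],"delta_rot":[0,0,0],"fingers":-1},{"dp":[0,0,0.001],"delta_rot":[0,0,0],"fingers":-1},{"dp":[0,0,0],"delta_rot":[0,0,0],"fingers":-1}]' 40 >/dev/null; python3 f.py
```

```text
push 5.9
t 19.10 tcp [512.6 130.  123.6] toolx yaw 105.69 tilt [ 0.0012 -0.0009] gap 0.166 grip 79.2
 rack xy [86.3 -0.7] F rack [-5.5  1.9  1. ]
```

```bash
python3 -m crank '[{"dp":[-0.002,0,0],"delta_rot":[0,0,0],"fingers":-1},{"dp":[-0.001,0,0],"delta_rot":[0,0,0],"fingers":-1},{"dp":[0,0,0],"delta_rot":[0,0,0],"fingers":-1},{"dp":[0,0,0],"delta_rot":[0,0,0],"fingers":-0.4},{"dp":[0,0,0],"delta_rot":[0,0,0],"fingers":0},{"dp":[0,0,0],"delta_rot":[0,0,0],"fingers":0.5},{"dp":[0,0,0],"delta_rot":[0,0,0],"fingers":0.8},{"dp":[0,0,0],"delta_rot":[0,0,0],"fingers":0.8},{"dp":[0,0,0],"delta_rot":[0,0,0],"fingers":0.8},{"dp":[0,0,0],"delta_rot":[0,0,0],"fingers":0.8},{"dp":[0,0,0],"delta_rot":[0,0,0],"fingers":0.8}]' >/dev/null; python3 f.py
python3 -m crank '[{"dp":[0,0,-0.02],"delta_rot":[0,0,0],"fingers":0.8},{"dp":[0,0,-0.04],"delta_rot":[0,0,0],"fingers":0.8},{"dp":[0,0,-0.05],"delta_rot":[0,0,0],"fingers":0.8},{"dp":[-0.03,0,-0.05],"delta_rot":[0,0,0],"fingers":0.8},{"dp":[-0.06,0,-0.05],"delta_rot":[0,0,0],"fingers":0.8},{"dp":[-0.04,0,0],"delta_rot":[0,0,0],"fingers":0.8},{"dp":[0,0,0],"delta_rot":[0,0,0],"fingers":0.8},{"dp":[0,0,0],"delta_rot":[0,0,0],"fingers":0.8}]' >/dev/null
python3 - <<'E'
from st import *
st(); c=manip.camera_model("wrist"); p,d=manip.snapshot("wrist"); cv2.imwrite("pics/w6.png",p[...,::-1]); X=cloud(c,d)
a=np.radians(YAW); M=np.array([[np.cos(a),np.sin(a)],[-np.sin(a),np.cos(a)]]); Q=(X[...,:2]-O)@M.T*1e3
k=(abs(X[...,2]-.074)<.005)&(abs(Q[...,1])<14)&(Q[...,0]>60)&(Q[...,0]<120)&(d>0); print(k.sum(),np.median(X[k][:,2]),cv2.minAreaRect(np.float32(Q[k])))
E
```

```text
push 0.1
t 20.22 tcp [512.5 128.8 123.2] toolx yaw 105.63 tilt [-0.0001  0.    ] gap 0.901 grip 0.0
 rack xy [85.1 -0.3] F rack [-0.4  0.7 -0.5]
t 20.88 tcp [530.2  65.5 229.2] toolx yaw 105.50 tilt [0.0012 0.0002] gap 0.897 grip 0.0
 rack xy [19.4 -0.4] F rack [ 0.4 -0.4  0.3]
620 0.07393026793639881 ((86.89886474609375, -0.21635723114013672), (16.581750869750977, 16.631864547729492), 0.3102704584598541)
```

View pics/w6.png

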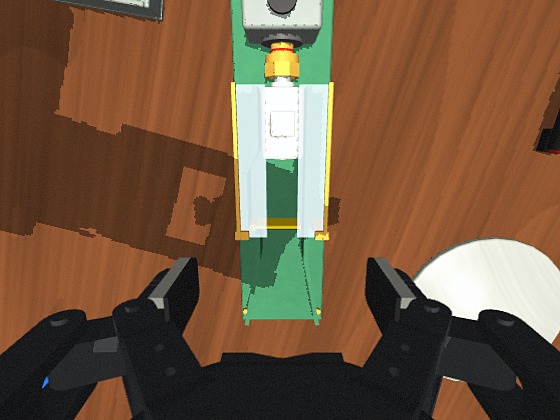

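The head lies square in the lane (origin 87 mm past the flap plane, y -0.2 mm, stem top at 74 mm as it should be). Its nose is in the socket at (283,75) and the flap is shut at (285,223). At an equal 6 N, the tool stood 2.5 mm farther in after the push than before it, which agrees with about 2.3 mm of give. I'll hand it in.

```bash
python3 -c "
from station import manip
print(manip.sign_off())"
```

```text
the job is handed in; nothing more can be done
None
```

The job is handed in: the chrome head lies in the lane with its nose in the brass socket and the flap shut behind it, after a steady 15.7 N push that moved the socket an estimated 2.3 mm (worked out from force and tool travel, not read directly).

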